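# Shut the test cock with the loose T-key

### The arm

A 7-joint arm with a two-finger parallel gripper is mounted at the origin on a cart in front of the work surface, level with it; the furniture and walls round the work are solid. World frame = base frame: x ahead of the robot, y to its left, z up, the work surface at z = 0. Lengths are in m, angles in rad, forces in N, time in s.
With the tool pointing down it reaches from about 0.425 to 0.825 m from the base axis. Payload 3.6 kg.
Tool frame: the origin (TCP) lies at the very end of the fingers, on their centre line; the grasp point (between the pads) lies 19 mm behind it; z points along the fingers, y is the line along which they close (so a half turn about z gives the same grasp; the last joint's range is limited). The gripper opens to 85 mm and grips with 20 to 120 N. Pads are 22 mm wide; open, the fingers measure 114 mm over their backs; the gripper's body (76 mm by 85 mm) begins 54 mm behind the grasp point. The pads swing forward as they close: fully open they stand 13 mm farther back than shut.
Start: joints at [1.204, 0.615, -0.013, 1.423, 0.008, 1.103, -0.04], TCP at [0.217, -0.613, 0.231] pointing down, gripper open.
Joint ranges: [-3.12, 3.12], [-0.3, 2.06], [-1.34, 1.32], [0.26, 2.42], [-1.36, 4.5], [0.01, 1.98], [-2.84, 2.84]. Speed limits (rad/s): [2.79, 2.79, 3.14, 3.14, 3.14, 3.14, 3.14].

### API

Orientations are given as a 3x3 rotation matrix whose columns are the frame's x, y, z axes.
In Python, from rig import goto, move_l, move_joints, move_gripper, sleep, inverse_kinematics, observe, grab_frame, calibration, Unreachable, hand_in gives the robot as it stands. Calls block until the motion is done:
- goto(position, orientation): joint-space move of the TCP to a pose.
- move_l(position, velocity=0.15, rotation=None, force_limit=None): straight line of the TCP; rotation=None keeps the orientation; velocity is the mean speed in m/s. With force_limit (N) it stops when the force on the tool has changed by that much, and returns True; else False.
- move_joints(angles): joint-space move.
- move_gripper(opening, newtons=None): opening from 0.0 (shut) to 1.0 (fully open); newtons is the grip in N (None keeps the last); returns when the fingers have stopped.
- sleep(seconds).
- inverse_kinematics(position, orientation): joint angles nearest the present ones, or None.
- observe(): the state.
- grab_frame(name): name is "scene" or "top" or "wrist"; returns the picture (400x640x3 uint8, red, green, blue); there is no depth.
- calibration(name): a dict with "fx", "fy", "cx", "cy" (pixels), "k1" (the pictures are not rectified: a ray, as slopes to the right and down, at radius r is drawn at 1 + k1 r^2 times it, then the intrinsics apply), "world_to_cam" (4x4, takes a point from world to camera coordinates); the wrist camera has in their place "hand_eye" (4x4, takes a point from camera to tool coordinates, whose origin is the TCP and whose axes are the flange's). Camera axes: x right, y up, looking along -z (the intrinsics and any distortion apply to the point x, -y, -z); pixel columns grow to the right and rows downward; lengths in m; the calibration is good to about 2 mm. A picture is of the moment at which its call begins: read the wrist's pose just before it. calibration takes no time and is no camera call.
A pose or a line that the arm cannot do raises Unreachable and nothing moves.
- hand_in(): hands the job in; it is judged then, once.
The state is a dict: "t": time; "joints": joint angles; "qd": joint speeds; "joint_torque": joint torques, N m; "ee_pos": TCP position; "tool_rot": TCP orientation; "wrist_force": force on the tool from outside, world axes, zero at the start; "moment": the same for the moment, N m; "width": opening from 0.0 (shut) to 1.0 (fully open); "finger_force": force on a finger pad.
Only numpy, scipy, OpenCV 4.12 (cv2) and the standard library are available. Lean on these libraries where they do the work, as an engineer would, in place of code of your own. Each camera call takes 0.05 s, during which the arm holds its last target. There are 200 camera calls.

### The job

Take the steel T-key out of its grey stand and shut the cock in the brass valve block with it: set the key into the bore on top, turn it under a light push until its tongue drops into the slot of the spindle down inside and its flange sits flush on the block, then turn the key until its bar lies in line with the pipe. Feel your way and never force the key against the valve (a push of 5 N is plenty, 40 N is too much); leave the key seated there, let go of it, and leave the nut, the tape spool and the hex key lying where they are.

Things in the scene. Friction and masses are not known exactly. Their poses are not given: they have to be found in the camera images.
- key_grip (a point): Centre, half-way up, of the cross bar of the loose steel T-key (130 to 210 g). x runs along the bar, z up along the key. The bar is 40 mm long, 10 mm thick (y), 28 mm high, with flat sides to grip from above; a 16 mm neck joins it to the flange, whose top is 22 mm below this point. At the start the key hangs upright by its flange in the stand, at any yaw within 1.2 rad of the world's x
- key_seat (a point): Centre of the underside of the key's flange (36 mm across, 6 mm thick), on the key's axis 28 mm below key_grip; axes as key_grip. From here down: round shank 22 mm across, 20 mm long, end bevelled 1.5 mm; then the tongue
- key_tongue (a point): End of the key's flat tongue, on the axis, 34 mm below key_seat and 62 mm below key_grip; axes as key_grip. The tongue is 18 mm long (along x), 6 mm thick (y) and stands 14 mm out of the shank. Half a turn makes no difference
- stand: Grey plastic stand, a fixed 60 x 60 x 42 mm block; origin at the centre of its underside, z up. The key hangs in its 27 mm bore, which goes right through; lift the key 34 mm or more to clear it
- valve_mouth (a point): Centre of the mouth of the bore in the top face of the fixed brass valve block (48 x 48 mm), 50 mm above the worktop; z up, x along the pipe, which is the two brass nipples that stick out of opposite sides, to 56 mm from the axis. The bore is 24.4 mm across with a 2.5 mm bevel at its mouth. Shut means slot and key bar along this x
- valve_bore (a point): Point on the bore's axis 23 mm below valve_mouth; axes fixed, as valve_mouth. Within 2.5 mm of this height (unknown) is the top of the slotted spindle, 23 mm across: slot 8 mm wide, 15 mm deep, straight across. The spindle is sprung: it yields 1.5 mm downwards (2 N to start, 6.5 N at the end), then is solid, so an unaligned key stands 7 mm or more too high
- valve: The whole fixed valve on its 130 x 70 x 8 mm foot; origin under its centre, axes as valve_mouth. At the start the spindle's slot stands unknown, 0.45 to 1.25 rad counter-clockwise (seen from above) from x. The tongue enters within about 0.1 rad. The spindle turns stiffly (0.06 N m), stays where left, and turns with the engaged key, from -0.3 to 1.7 rad counter-clockwise from x
- loose_nut: Chrome union nut, 29 x 32 x 12 mm, lying on the worktop; origin at the centre of its underside. Leave it alone
- thread_tape: Blue spool of white thread tape, 64 x 55 x 16 mm, lying flat; origin at the centre of its underside. Leave it alone
- hex_key: Bent steel hex key, 23 x 73 x 5 mm, lying flat; origin at the centre of its underside. Leave it alone
Not all that is in view belongs to the job. Leave any orange look-alike of the part that bears key_grip alone.

How it is judged:
By the outcome, as a careful person would: the job done as asked, in the order asked, and still so for the second after the job is handed in, with the robot touching nothing.
It also fails if it takes over 54 s, if anything falls off the work surface, if the arm or the gripper's body presses on something with over 40 N, if the wrist force passes 120 N, or if a joint passes its speed limit or range.

## Working session

There is one attempt and no reset: what is moved stays moved. The work goes in short steps, each a Python script; the robot and the scene stay as the last script left them, time stands still between calls to the robot, and variables do not carry over. Pictures are saved under pics/ and viewed, at most 10 in all, crops included, and the job is handed in when it is done.

```bash
mkdir -p pics; ls
python3 - <<'E'
from rig import *
import cv2,numpy as np
np.set_printoptions(precision=4,suppress=True)
for n in("scene","top"):
    cv2.imwrite(f"pics/{n}0.png",grab_frame(n)[:,:,::-1]); print(n,calibration(n))
print(calibration("wrist")); o=observe(); print(o)
E
```

```text
pics
scene {'fx': 374.12575959270936, 'fy': 374.12575959270936, 'cx': 319.09005775149114, 'cy': 200.23929112601857, 'k1': 0.0008063745181460741, 'world_to_cam': array([[ 0.6733, -0.7393,  0.0095, -0.4122],
       [ 0.4345,  0.4059,  0.804 , -0.3326],
       [-0.5983, -0.5372,  0.5945, -0.5349],
       [ 0.    ,  0.    ,  0.    ,  1.    ]])}
top {'fx': 460.9596262200251, 'fy': 460.9596262200251, 'cx': 316.7390386457287, 'cy': 200.60967129162788, 'k1': -0.011563325164735919, 'world_to_cam': array([[-0.0192, -0.9998,  0.0017,  0.0027],
       [ 0.9897, -0.0188,  0.1423, -0.6271],
       [-0.1422,  0.0045,  0.9898, -0.8671],
       [ 0.    ,  0.    ,  0.    ,  1.    ]])}
{'fx': 279.61139456359575, 'fy': 279.61139456359575, 'cx': 316.3500065526324, 'cy': 200.95343031591432, 'k1': -0.0213868237552075, 'hand_eye': array([[ 0.0001,  0.9514,  0.3081,  0.0797],
       [ 1.    , -0.0002,  0.0002, -0.0013],
       [ 0.0003,  0.3081, -0.9514, -0.1428],
       [ 0.    ,  0.    ,  0.    ,  1.    ]])}
{'t': 0.1, 'joints': array([ 1.2045,  0.6158, -0.0126,  1.4248,  0.0081,  1.1034, -0.0404]), 'qd': array([ 0.0008, -0.0018, -0.0011, -0.0056, -0.0002, -0.0004,  0.0019]), 'joint_torque': array([  0.0012, -47.0385,   0.2602, -17.1572,   0.0101,   0.0058,
        -0.    ]), 'ee_pos': array([ 0.2164, -0.6122,  0.2302]), 'tool_rot': array([[ 0.9428,  0.3333, -0.0008],
       [ 0.3333, -0.9428,  0.0022],
       [-0.    , -0.0024, -1.    ]]), 'wrist_force': array([ 0.0805, -0.1582, -0.0367]), 'moment': array([-0.0112, -0.035 ,  0.0277]), 'finger_force': 0.0, 'width': 1.002192537557279}
```

View pics/top0.png

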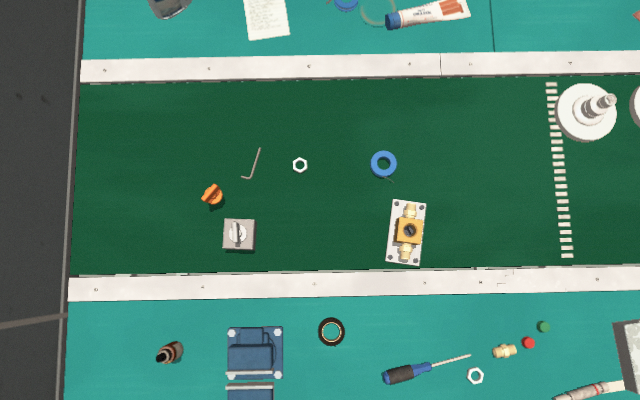

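View pics/scene0.png

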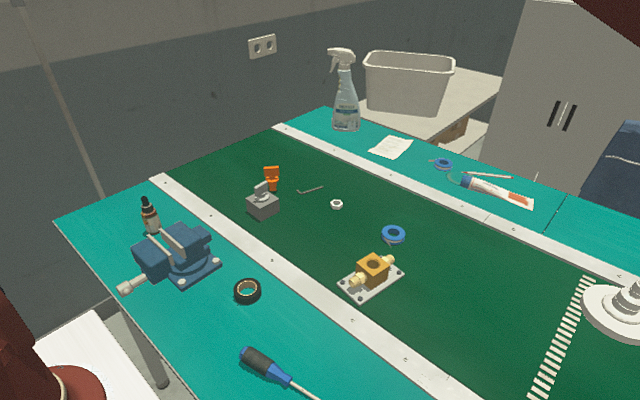

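The top view shows the steel key in its grey stand at (238,233) and the orange look-alike at (212,195), which I reject by colour and because it has no stand. The brass valve is at (408,230), the nut at (300,165), the tape at (384,163) and the hex key at (252,163). Next I'll get rough positions and take wrist close-ups.

```bash
cat > h.py <<'E'
from rig import *
import cv2,numpy as np
np.set_printoptions(precision=4,suppress=True)
def ray(name,uv,pose=None):
    c=calibration(name); d=(np.array(uv,float)-[c["cx"],c["cy"]])/[c["fx"],c["fy"]]; s=d.copy()
    for _ in range(8): s=d/(1+c["k1"]*(s@s))
    v=np.array([s[0],-s[1],-1.])
    if name=="wrist":
        p,R=pose; H=c["hand_eye"]; return p+R@H[:3,3],R@H[:3,:3]@v
    W=c["world_to_cam"]; R=W[:3,:3]; return -R.T@W[:3,3],R.T@v
def onz(name,uv,z,pose=None):
    o,d=ray(name,uv,pose); return (o+d*(z-o[2])/d[2])
def down(yaw):  # tool x at world yaw, pointing down
    c,s=np.cos(yaw),np.sin(yaw); return np.array([[c,s,0],[s,-c,0],[0,0,-1.]])
def shot(fn):
    o=observe(); im=grab_frame("wrist"); cv2.imwrite(fn,im[:,:,::-1]); return im,(np.array(o["ee_pos"]),np.array(o["tool_rot"]))
E
python3 - <<'E'
from h import *
k=onz("top",(238,231),.084);v=onz("top",(410,230),.05)
print(k,v,onz("top",(212,195),.06),onz("scene",(262,188),.08),onz("scene",(373,264),.05))
im=cv2.imread("pics/top0.png")
cv2.imwrite("pics/c0.png",np.hstack([cv2.resize(im[190:270,195:275],None,fx=5,fy=5,interpolation=2),cv2.resize(im[190:270,370:450],None,fx=5,fy=5,interpolation=2)]))
print(observe()["t"])
E
```

```text
[0.5666 0.1396 0.084 ] [ 0.5649 -0.1901  0.05  ] [0.6397 0.1947 0.06  ] [0.5578 0.136  0.08  ] [ 0.5609 -0.1901  0.05  ]
0.1
```

View pics/c0.png

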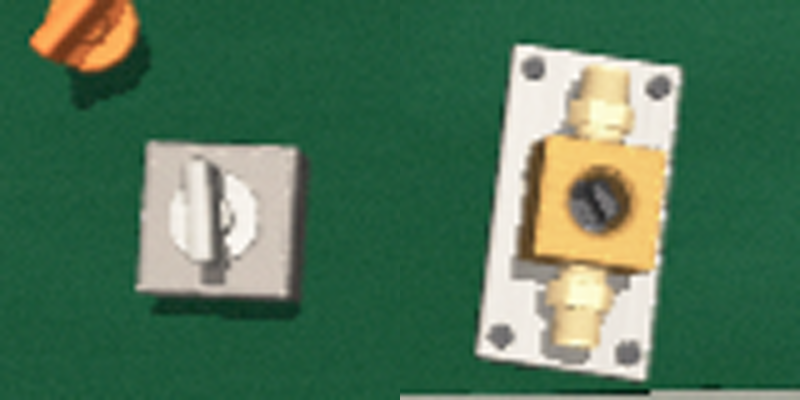

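The crop confirms the choice. The steel key's bar is near world x (crop (200,210), yaw about +0.05). The valve bore is at crop (600,200), the pipe yaw is about -0.1, and the slot is visible at roughly 0.75 rad world. Next are the wrist close-ups.

Run:
```python
from h import *
for p,y in (((.5649,-.1901,.16),.75),((.5649,-.1901,.2),-.3),((.566,.14,.08),.05),((.566,.14,.08),.05+np.pi)): print(inverse_kinematics(p,down(y)))
goto((.5649,-.1901,.155),down(.75)); sleep(.2)
im,p=shot("pics/w1.png"); print(p, observe()["t"])
goto((.566,.14,.18),down(.05)); sleep(.2)
im2,p2=shot("pics/w2.png"); print(p2, observe()["t"])
np.savez("views.npz",a=im,pa=p[0],Ra=p[1],b=im2,pb=p2[0],Rb=p2[1])
```

```text
[ 0.3946  0.6105 -0.172   1.6705  0.1286  0.8716 -0.6506]
[ 0.2363  0.5611  0.0829  1.6308 -0.0541  0.952  -1.5329]
[-0.2449  0.6953 -0.0561  1.7781  0.0579  0.6697 -1.8542]
[ 0.1293  0.7924 -0.6863  1.7657  0.6594  0.8279  0.7453]
(array([ 0.5646, -0.1912,  0.1551]), array([[ 0.7329,  0.6803,  0.    ],
       [ 0.6803, -0.7329, -0.0005],
       [-0.0003,  0.0004, -1.    ]])) 2.3417
(array([0.5664, 0.1382, 0.1799]), array([[ 0.9989,  0.0474, -0.    ],
       [ 0.0474, -0.9989, -0.0007],
       [-0.0001,  0.0007, -1.    ]])) 3.8417
```

View pics/w1.png

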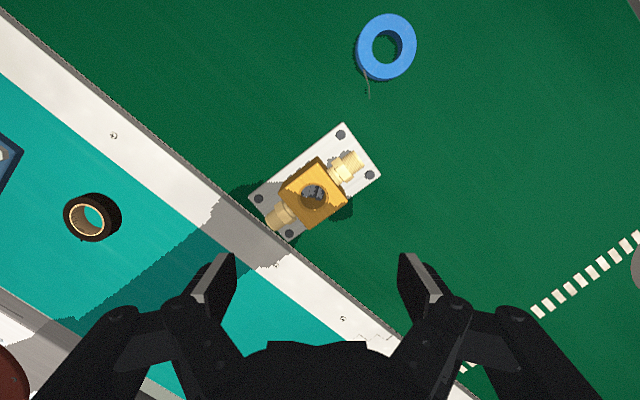

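View pics/w2.png

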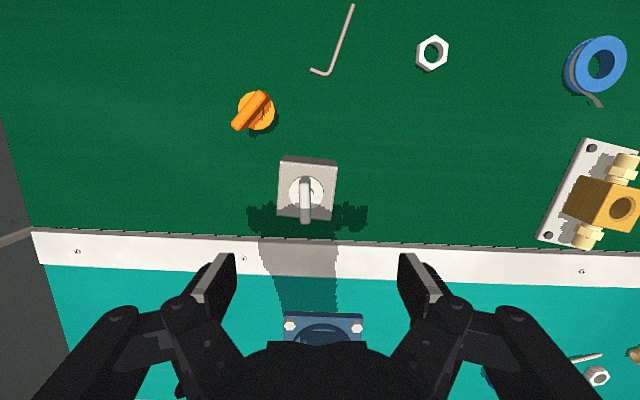

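w1: the valve block is centred at about (315,192), with the spindle slot running vertically in the picture, i.e. near tool x. w2: the steel key's bar spans about (305,180)-(305,222) and the stand is at (308,190). The orange copy is at (255,110) and I'll leave it. Now I'll measure on enlarged crops.

Run:
```python
import numpy as np,cv2
d=np.load("views.npz")
f=lambda im:cv2.resize(im,None,fx=8,fy=8,interpolation=cv2.INTER_CUBIC)
a=f(d["a"][160:230,290:340]); b=f(d["b"][155:225,283:333])
a=np.clip(a*1.0,0,255).astype(np.uint8)
o=np.hstack([a,b])
for i in range(0,560,80):
    for X,(u,v) in ((0,(290,160)),(400,(283,155))):
        cv2.putText(o,str(v+i//8),(X,i+8),0,.35,(255,0,0),1); cv2.line(o,(X,i),(X+6,i),(255,0,0),1)
        if i<400: cv2.putText(o,str(u+i//8),(X+i,556),0,.35,(255,0,0),1);cv2.line(o,(X+i,550),(X+i,560),(255,0,0),1)
cv2.imwrite("pics/c1.png",o[:,:,::-1])
```

```text
(no output)
```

View pics/c1.png

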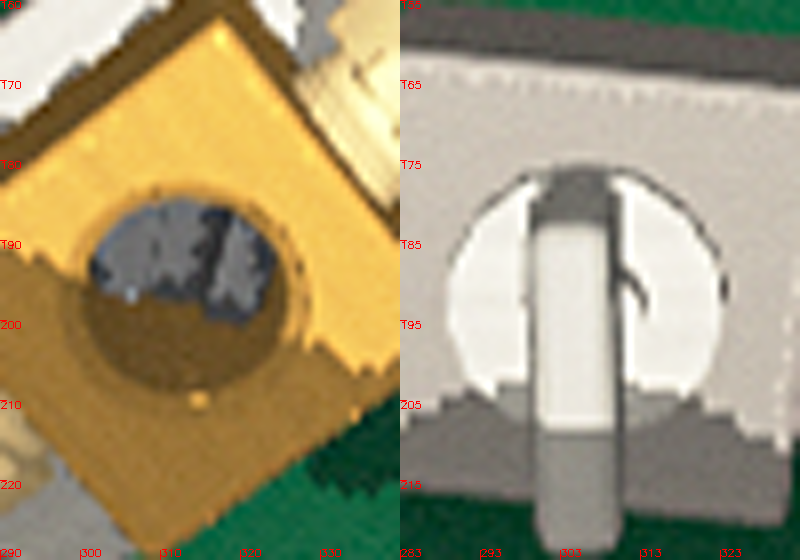

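Run:
```python
from h import *
d=np.load("views.npz"); pa=(d["pa"],d["Ra"]); pb=(d["pb"],d["Rb"])
A=lambda X,Y:(290+X/8-.44,160+Y/8-.44); B=lambda X,Y:(283+(X-400)/8-.44,155+Y/8-.44)
c=[onz("wrist",B(*q),.084,pb) for q in((533,215),(612,215),(622,552),(537,552))]
print("bar",np.array(c),np.mean(c,0)); e=(c[0]+c[1]-c[2]-c[3])/2; print(np.linalg.norm(e),np.linalg.norm(c[0]-c[1]),"yaw",np.arctan2(e[1],e[0]))
print("flange",onz("wrist",B(587,300),.048,pb),[onz("wrist",B(*q),.048,pb) for q in((447,300),(727,300),(587,165))])
print("bore",onz("wrist",A(187,290),.05,pa), [onz("wrist",A(*q),.05,pa) for q in((65,290),(310,290),(187,180),(187,402))])
t,b=[onz("wrist",A(*q),.05,pa) for q in((220,15),(150,555))]; print("diag",t,b,(t+b)/2,np.linalg.norm(t-b),"yaw",np.arctan2(*(t-b)[1::-1])-np.pi/4)
for x in((215,210),(213,290),(155,230),(155,290),(240,215),(240,320)): print(onz("wrist",A(*x),.027,pa))
```

```text
bar [[0.5856 0.1557 0.084 ]
 [0.586  0.147  0.084 ]
 [0.5462 0.1443 0.084 ]
 [0.5457 0.1541 0.084 ]] [0.5658 0.1503 0.084 ]
0.03989923299738238 0.008664974857925008 yaw 0.05423811281881568
flange [0.5657 0.1503 0.048 ] [array([0.5648, 0.1682, 0.048 ]), array([0.5665, 0.1324, 0.048 ]), array([0.5833, 0.1509, 0.048 ])]
bore [ 0.5644 -0.1851  0.05  ] [array([ 0.5548, -0.1747,  0.05  ]), array([ 0.5741, -0.1955,  0.05  ]), array([ 0.574 , -0.1762,  0.05  ]), array([ 0.5543, -0.1944,  0.05  ])]
diag [ 0.5904 -0.1661  0.05  ] [ 0.5368 -0.2044  0.05  ] [ 0.5636 -0.1853  0.05  ] 0.0658855540465107 yaw -0.1645858837632821
[ 0.5691 -0.1851  0.027 ]
[ 0.5613 -0.192   0.027 ]
[ 0.5621 -0.1814  0.027 ]
[ 0.5563 -0.1867  0.027 ]
[ 0.5708 -0.1879  0.027 ]
[ 0.5607 -0.1973  0.027 ]
```

The measurements fit: bar 40 x 9 mm at (0.566,0.150) with yaw 0.054, flange centre the same, bore at (0.564,-0.185). The top view gives a y about 4 mm different, so I'll look from near before gripping.

Run:
```python
from h import *
move_gripper(.6,40)
goto((.5658,.1503,.105),down(.054)); sleep(.2)
im,p=shot("pics/w3.png"); print(p,observe()["t"],observe()["width"])
c=calibration("wrist"); np.savez("v3.npz",b=im,p=p[0],R=p[1])
cv2.imwrite("pics/w3c.png",cv2.resize(im[140:380,180:460],None,fx=2.5,fy=2.5)[:,:,::-1])
```

```text
(array([0.5676, 0.1502, 0.1073]), array([[ 0.9986,  0.0533,  0.0046],
       [ 0.0533, -0.9986,  0.001 ],
       [ 0.0046, -0.0007, -1.    ]])) 4.925 0.5965169043722969
```

View pics/w3c.png

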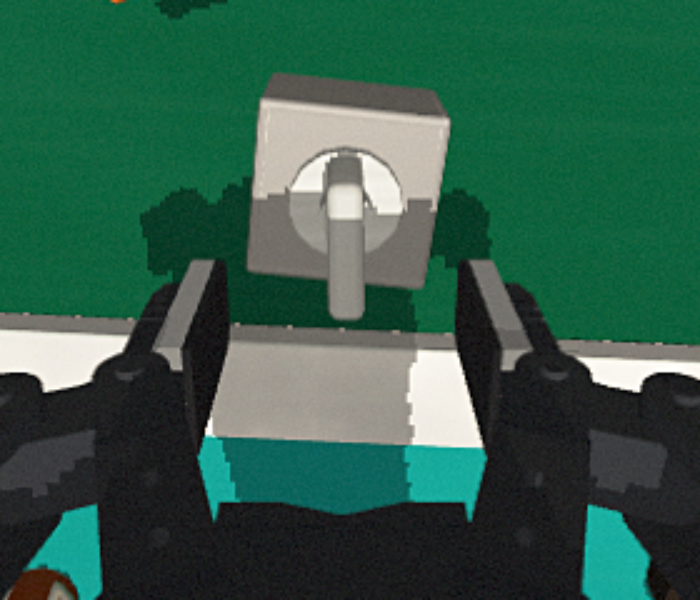

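Near view: the bar's mid-line is at crop X 346 and the middle between the pads is at about 343, so it is centred in y. I'll recompute x from this view, then grasp and lift.

Run:
```python
from h import *
d=np.load("v3.npz"); pose=(d["p"],d["R"]); q=lambda X,Y:(180+X/2.5-.3,140+Y/2.5-.3)
e=[onz("wrist",q(*a),.084,pose) for a in((345,185),(347,318))]; m=(e[0]+e[1])/2
print(e,m,np.linalg.norm(e[0]-e[1])); 
assert np.linalg.norm(m[:2]-[.5658,.1503])<.004
x,y=(m[0]+.5658)/2,.1503
goto((x,y,.1),down(.054))
print(move_l((x,y,.053),.06,force_limit=6), observe()["ee_pos"],observe()["wrist_force"])
move_gripper(0,60); o=observe(); print(o["width"],o["finger_force"],o["wrist_force"],o["ee_pos"])
move_l((x,y,.125),.08); sleep(.2); o=observe(); print(o["width"],o["wrist_force"],o["moment"],o["ee_pos"],o["t"])
```

```text
[array([0.5846, 0.1518, 0.084 ]), array([0.5464, 0.1492, 0.084 ])] [0.5655 0.1505 0.084 ] 0.03833616489543606
False [0.566  0.1504 0.0533] [-0.2303  0.2222  0.4397]
0.13031829199456432 58.65059673786163 [-0.7765  0.3522  4.4691] [0.5659 0.1503 0.0536]
0.13413922746912793 [ 0.5762 -0.2932 -0.9853] [-0.0035  0.0254 -0.0044] [0.5653 0.1502 0.1244] 7.825
```

The key is held (opening about 11 mm, weight felt). Next I'll get the pipe yaw from the foot's edges and make the first guarded descent at the slot's seen yaw of about 0.74.

Run:
```python
from h import *
d=np.load("views.npz"); pa=(d["pa"],d["Ra"])
def yawfit(name,im,box,z,pose):
    u0,v0,u1,v1=box; h=cv2.cvtColor(im[v0:v1,u0:u1],cv2.COLOR_RGB2HSV)
    m=((h[...,0]<40)|(h[...,1]<60))&(h[...,2]>60); m=cv2.morphologyEx(m.astype(np.uint8),cv2.MORPH_OPEN,np.ones((3,3)))
    cs=max(cv2.findContours(m,0,1)[0],key=cv2.contourArea)[:,0]+[u0,v0]
    P=np.array([onz(name,c,z,pose)[:2] for c in cs]).astype(np.float32)*1000
    r=cv2.minAreaRect(P); b=cv2.boxPoints(r); e=max(b[1]-b[0],b[2]-b[1],key=np.linalg.norm); y=np.arctan(e[1]/e[0]); print(name,r,"yaw",y)
yawfit("wrist",d["a"],(243,118,388,243),.008,pa)
yawfit("top",cv2.imread("pics/top0.png")[:,:,::-1],(380,195,432,268),.008,None)
X,Y=.5640,-.1851
goto((X,Y,.115),down(.74)); sleep(.3)
o=observe(); print(o["ee_pos"],o["wrist_force"])
hit=move_l((X,Y,.062),.03,force_limit=4); o=observe(); print(hit,o["ee_pos"],o["wrist_force"],o["moment"],o["t"])
```

```text
wrist ((543.3543701171875, -183.893310546875), (73.35437774658203, 169.3947296142578), 80.68704986572266) yaw -0.16254169
top ((564.4762573242188, -189.30117797851562), (71.41258239746094, 130.79275512695312), 80.71305084228516) yaw -0.16208792
[ 0.5643 -0.184   0.1151] [-0.3338  0.5543 -1.567 ]
True [ 0.5641 -0.1856  0.0713] [-1.33   -0.364   5.6313] [-0.0931  0.2054  0.0106] 10.7083
```

The pipe yaw is -0.162 in both views (the top fit gives 71 x 131 mm against 70 x 130). The shank is in the bore and the tongue rests on the spindle at TCP z 0.0713, within the expected height. Now I'll feel for the slot by turning under a light push.

Run:
```python
from h import *
X,Y=.5640,-.1851
f0=-1.5
fz=lambda:observe()["wrist_force"][2]-f0
z=.0735; move_l((X,Y,z),.02); print("free",fz())
hit=move_l((X,Y,.066),.01,force_limit=2.5); z=observe()["ee_pos"][2]; print(hit,z,fz())
found=False; R=[]
for yaw in [.71,.67,.63,.59,.63,.67,.71,.75,.79,.83,.87,.91,.95]:
    move_l((X,Y,z),.02,rotation=down(yaw)); o=observe(); f=o["wrist_force"][2]-f0
    R.append((yaw,f,o["ee_pos"][2],o["moment"][2],o["t"]))
    if f>6: z+=.0003
    if f<1.5:
        hit=move_l((X,Y,z-.003),.02,force_limit=3); o=observe(); R.append((yaw,o["wrist_force"][2]-f0,o["ee_pos"][2],hit,o["t"]))
        if not hit: found=True;break
        z=o["ee_pos"][2]
print(np.array(R,float)); print(found,o["ee_pos"],o["wrist_force"])
```

```text
free 1.2687259865555363
True 0.07229875456707892 3.840056940592933
[[ 0.71    3.7942  0.0724 -0.0412 11.5917]
 [ 0.67    4.2803  0.0724  0.0458 11.8417]
 [ 0.63    3.6053  0.0723  0.0003 12.0917]
 [ 0.59    3.8385  0.0724  0.0637 12.3417]
 [ 0.63    3.2009  0.0724  0.0137 12.5917]
 [ 0.67    4.5824  0.0724 -0.0188 12.8417]
 [ 0.71    3.6849  0.0723 -0.0615 13.0917]
 [ 0.75    4.2248  0.0723  0.015  13.3417]
 [ 0.79    3.9534  0.0723  0.0114 13.5917]
 [ 0.83    4.4566  0.0723  0.0721 13.8417]
 [ 0.87    5.4185  0.0723  0.0491 14.0917]
 [ 0.91    3.9513  0.0723 -0.0125 14.3417]
 [ 0.95    4.7073  0.0723  0.0342 14.5917]]
False [ 0.5639 -0.1849  0.0723] [ 0.9581 -0.0766  3.2073]
```

There was no drop, which could be sideways offset: the slot leaves only ±1 mm. I'll feel the bore walls, centre the key, then sweep again.

```bash
cat > probe.py <<'E'
from h import *
def centre(X,Y,z,yaw):
    C=np.array([X,Y]); move_l((X,Y,z),.02,rotation=down(yaw))
    for k in (0,1):
        u=np.array([np.cos(yaw+k*np.pi/2),np.sin(yaw+k*np.pi/2)]); e=[]
        for s in(1,-1):
            move_l((*C,z),.02); hit=move_l((*(C+s*u*.005),z),.01,force_limit=2.5); o=observe()
            e.append((o["ee_pos"][:2]-C)@u); print(k,s,hit,e[-1],o["wrist_force"])
        C=C+u*(e[0]+e[1])/2
    move_l((*C,z),.02); return C
E
python3 - <<'E'
from probe import *
C=centre(.5640,-.1851,.0745,.74); o=observe(); print(C,o["ee_pos"],o["wrist_force"],o["moment"],o["t"])
E
```

```text
0 1 True 0.0016923935055631744 [-0.6407 -1.6524 -0.7755]
0 -1 True -0.002573885582215673 [ 1.6219  0.3636 -0.9431]
1 1 True 0.00016049285848397302 [ 0.6464 -1.0707 -0.9862]
1 -1 True -0.0022102763877372474 [ 0.6355 -0.8982 -1.0289]
[ 0.5644 -0.1862] [ 0.5641 -0.1859  0.0743] [ 0.1531  0.3539 -2.0213] [-0.0228  0.0334 -0.0242] 17.825
```

The key was about 1 mm off across the slot. I'll sweep again from the new centre.

```bash
cat > sweep.py <<'E'
from h import *
def sweep(X,Y,yaws,f0=-1.6):
    move_l((X,Y,.0745),.02,rotation=down(yaws[0]))
    hit=move_l((X,Y,.061),.015,force_limit=3); z=observe()["ee_pos"][2]; R=[]
    print("touch",hit,z)
    if not hit: return True
    for yaw in yaws:
        move_l((X,Y,z),.02,rotation=down(yaw)); o=observe(); f=o["wrist_force"][2]-f0
        R.append((yaw,f,o["ee_pos"][2],o["t"]))
        if f>6: z+=.0003
        if f<1.8:
            hit=move_l((X,Y,z-.004),.02,force_limit=3); o=observe(); R.append((yaw,o["wrist_force"][2]-f0,o["ee_pos"][2],o["t"]))
            if o["ee_pos"][2]<.0695: print(np.array(R)); return True
            z=o["ee_pos"][2]
    print(np.array(R)); return False
E
python3 - <<'E'
from sweep import *
print(sweep(.5644,-.1862,[.74,.79,.84,.89,.94,.69,.64,.59,.54])); o=observe(); print(o["ee_pos"],o["wrist_force"],o["moment"],o["t"])
E
```

```text
touch True 0.07185713369399968
[[ 0.74    4.9385  0.0721 18.7167]
 [ 0.79    4.8723  0.072  18.9667]
 [ 0.84    4.47    0.072  19.2167]
 [ 0.89    5.6328  0.072  19.4667]
 [ 0.94    5.6548  0.0719 19.7167]
 [ 0.69    4.156   0.0717 20.1167]
 [ 0.64    3.6039  0.0717 20.3667]
 [ 0.59    4.5122  0.0717 20.6167]
 [ 0.54    1.1371  0.0714 20.8667]
 [ 0.54    0.4899  0.0675 21.2167]]
True
[ 0.5643 -0.1862  0.0675] [ 0.7987  0.4862 -1.1101] [-0.1431 -0.1273 -0.031 ] 21.2167
```

The tongue dropped in at yaw 0.54. Next I'll seat the flange.

Run:
```python
from h import *
X,Y=.5644,-.1862
hit=move_l((X,Y,.058),.015,force_limit=4); o=observe(); print(hit,o["ee_pos"],o["wrist_force"],o["moment"],o["t"])
```

```text
True [ 0.5646 -0.1862  0.0616] [-0.0337 -0.325   4.3847] [ 0.0527 -0.0018  0.0168] 21.6917
```

Seated: z 0.0616 is exactly what the grasp offset predicts for a flush flange. Next I'll turn it to the pipe.

Run:
```python
from h import *
X,Y=.5644,-.1862
for yaw in np.append(np.arange(.44,-.1,-.1),-.162):
    move_l((X,Y,.0616),.02,rotation=down(yaw)); o=observe(); R=o["tool_rot"]
    print(yaw,np.arctan2(R[1,0],R[0,0]),o["ee_pos"],o["wrist_force"],o["moment"][2],o["width"])
    if np.linalg.norm(o["wrist_force"])>15: break
sleep(.3);o=observe();R=o["tool_rot"];print(np.arctan2(R[1,0],R[0,0]),o["wrist_force"],o["t"])
```

```text
0.44 0.4423378162576006 [ 0.5645 -0.1861  0.0617] [ 1.2078 -0.6452  2.5528] -0.02490112693040395 0.13010496794089355
0.33999999999999997 0.3431422752295595 [ 0.5646 -0.1867  0.0617] [ 0.1027 -1.5723  1.8531] -0.06305250036901597 0.13282647258748354
0.23999999999999994 0.2436186800458822 [ 0.5646 -0.1869  0.0617] [ 0.5992 -2.0735  1.647 ] 0.019688334432097998 0.12910210724629123
0.1399999999999999 0.14378624221503059 [ 0.5646 -0.1869  0.0617] [ 0.9587 -3.2267  3.0378] 0.005741332963581671 0.13336787498810476
0.03999999999999987 0.04382568982392958 [ 0.5646 -0.1869  0.0618] [ 0.9308 -3.7732  1.9032] 0.02205178719599543 0.13242216859331296
-0.06000000000000022 -0.05616661631607808 [ 0.5645 -0.1869  0.0618] [-0.1447 -4.0306  2.9113] 0.03770899386817893 0.13047020003078863
-0.162 -0.15811998171687433 [ 0.5644 -0.1868  0.0618] [ 0.4688 -3.7629  3.0929] 0.05763020419031666 0.13201047727943552
-0.16106492498502595 [-0.0104 -4.5479  3.1884] 23.7417
```

The tongue has about 0.11 rad of play in the slot, so the spindle lags the key. I'll go slightly past, come back so that both slot and bar lie along the pipe, then release and look.

Run:
```python
from h import *
X,Y=.5644,-.1864
for yaw in (-.21,-.247,-.2,-.162):
    move_l((X,Y,.0616),.02,rotation=down(yaw))
o=observe();print(o["wrist_force"],o["moment"][2],o["ee_pos"])
move_gripper(.25); sleep(.2); o=observe(); print(o["width"],o["wrist_force"])
move_gripper(.6)
print(move_l((X,Y,.125),.08,force_limit=8)); goto((X,Y,.155),down(-.162)); sleep(.3)
im,p=shot("pics/w4.png"); t=grab_frame("top"); print(p,observe()["t"],observe()["wrist_force"])
a=cv2.resize(im[150:240,270:370],None,fx=4,fy=4,interpolation=2); b=cv2.resize(t[185:275,360:460],None,fx=4,fy=4,interpolation=2)
cv2.imwrite("pics/c4.png",np.hstack([a,b])[:,:,::-1]); np.savez("v4.npz",p=p[0],R=p[1])
```

```text
[ 0.3799 -4.6038  4.3922] 0.020306271429127623 [ 0.5649 -0.1864  0.0618]
0.2541065400248048 [0.1854 0.7131 0.3389]
False
(array([ 0.5638, -0.1862,  0.1541]), array([[ 0.9869, -0.1613, -0.0018],
       [-0.1613, -0.9869,  0.0006],
       [-0.0019, -0.0003, -1.    ]])) 27.2 [ 0.2677 -0.8344  0.6662]
```

View pics/c4.png

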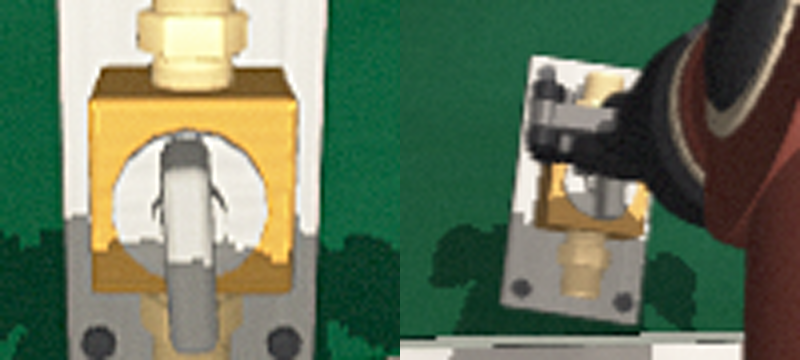

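Left crop: the flange sits flush and centred on the block. The bar runs from (186,165) to (193,345), while the block and nipple axis runs from (193,98) to (191,290), so the bar is a few hundredths of a radian off. I'll quantify that.

Run:
```python
from h import *
d=np.load("v4.npz"); pose=(d["p"],d["R"]); q=lambda X,Y:(270+X/4-.38,150+Y/4-.38)
def yaw(a,b,z):
    e=onz("wrist",q(*a),z,pose)-onz("wrist",q(*b),z,pose); return np.arctan2(e[1],e[0]),np.linalg.norm(e)
print("bar",yaw((186,165),(193,348),.092),yaw((163,170),(169,340),.092),yaw((209,170),(217,340),.092))
print("block",yaw((90,100),(93,290),.05),yaw((297,102),(290,290),.05))
print("foot",yaw((60,10),(68,300),.008),yaw((327,10),(315,300),.008),"holes",yaw((98,342),(284,342),.008))
o=[onz("wrist",q(*a),.05,pose) for a in((113,205),(267,205))];print(o)
```

```text
bar (np.float64(-0.1253041312603503), np.float64(0.03824045166584951)) (np.float64(-0.1345990188811255), np.float64(0.03547753357102916)) (np.float64(-0.11051398281886281), np.float64(0.03551126235530595))
block (np.float64(-0.17318346184060038), np.float64(0.04613068983661029)) (np.float64(-0.1678300265563046), np.float64(0.04566973188000583))
foot (np.float64(-0.16908323329349978), np.float64(0.08062426545228711)) (np.float64(-0.16481425597491148), np.float64(0.08062512295782069)) holes (np.float64(1.4089821712403836), np.float64(0.052612157767941654))
[array([ 0.5658, -0.1675,  0.05  ]), array([ 0.56  , -0.2028,  0.05  ])]
```

The pipe is at -0.168 from all edges and the bar is at -0.124, so 0.044 rad remains. I'll regrip at the bar's own yaw, turn it the rest of the way with the play taken up, release and recheck.

Run:
```python
from h import *
X,Y=.5644,-.1864
goto((X,Y,.125),down(-.124)); print(move_l((X,Y,.0622),.08,force_limit=6)); move_gripper(0,60)
o=observe(); print(o["width"],o["wrist_force"],o["moment"][2],o["ee_pos"])
for yaw in (-.19,-.25,-.2,-.168):
    move_l((X,Y,.0618),.02,rotation=down(yaw)); o=observe();print(o["wrist_force"],o["moment"][2],o["ee_pos"])
sleep(.2); move_gripper(.25); move_gripper(.6)
print(move_l((X,Y,.125),.08,force_limit=8)); goto((X,Y,.155),down(-.168)); sleep(.4)
im,p=shot("pics/w5.png"); print(p,observe()["t"])
a=cv2.resize(im[150:240,270:370],None,fx=6,fy=6,interpolation=2)
cv2.imwrite("pics/c5.png",a[:,:,::-1]); np.savez("v5.npz",p=p[0],R=p[1])
```

```text
False
0.12821441559945798 [-0.7328 -0.0646  4.8971] 0.002824307258620106 [ 0.5647 -0.1867  0.0629]
[-1.0641  1.0366  7.1094] 0.03243623762605999 [ 0.5647 -0.187   0.0629]
[-2.5855 -0.8682  6.9633] -0.028444210285015464 [ 0.5645 -0.1873  0.0629]
[-0.5925 -0.819   7.6083] 0.10214296692476088 [ 0.5647 -0.1874  0.0629]
[-1.8414 -0.7017  6.1972] 0.04306653509595254 [ 0.5648 -0.1873  0.0629]
False
(array([ 0.5641, -0.1863,  0.1544]), array([[ 0.9859, -0.1672, -0.0011],
       [-0.1672, -0.9859,  0.0003],
       [-0.0012, -0.0002, -1.    ]])) 32.375
```

View pics/c5.png

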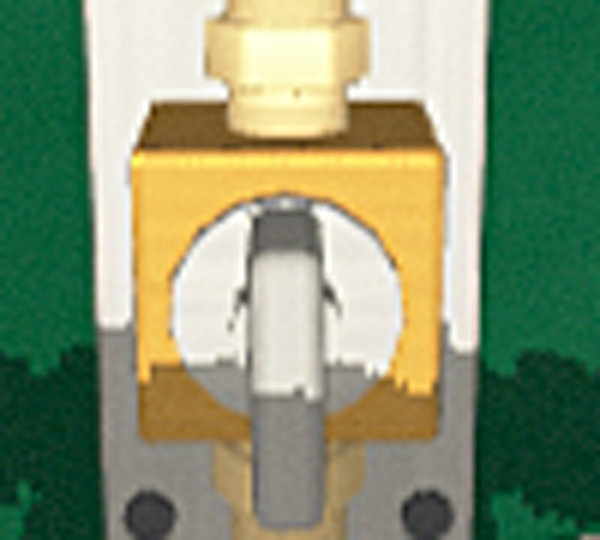

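The bar runs from (287,250) to (289,525), in line with the block and pipe axis at X of about 289. The flange is flush and centred, and the gripper is clear. The other parts weren't touched. Handing in.

```bash
python3 -c "
from rig import *
print(hand_in())"
```

```text
the job is handed in; nothing more can be done
None
```

The job is handed in at about 32 s: the key is seated flush in the valve, its bar is in line with the pipe (about 0.01 rad in the last picture), it is released, and the nut, tape spool and hex key were left alone; the slot's own angle can't be seen.

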